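# Clear and hold open a self-closing garnish caddy

## Robot

A 6-joint arm with a two-finger parallel gripper is mounted at the origin on a cart in front of the work surface, level with it; the furniture and walls round the work are solid. World frame = base frame: x ahead of the robot, y to its left, z up, the work surface at z = 0. Lengths are in m, angles in rad, forces in N, time in s.
With the tool pointing down it reaches from about 0.375 to 0.9 m from the base axis. Payload 3.1 kg.
Tool frame: the origin (TCP) lies at the very end of the fingers, on their centre line; the grasp point (between the pads) lies 19 mm behind it (manip.pinch_z is the distance from the TCP to the grasp point, in m); z points along the fingers, y is the line along which they close (so a half turn about z gives the same grasp; the last joint's range is limited). The gripper opens to 85 mm and grips with 20 to 120 N. Pads are 22 mm wide; open, the fingers measure 114 mm over their backs; the gripper's body (76 mm by 85 mm) begins 54 mm behind the grasp point. The pads swing forward as they close: fully open they stand 13 mm farther back than shut.
Start: joints at [-1.31, 0.527, 1.433, -0, 1.181, -0.178], TCP at [0.266, -0.565, 0.231] pointing down, gripper open.
Joint ranges: [-3.08, 3.08], [-0.75, 2.2], [0.22, 2.44], [-1.43, 4.57], [0, 2.65], [-2.85, 2.85]. Speed limits (rad/s): [2.79, 2.79, 3.14, 3.14, 3.14, 3.14].

## Interface

Orientations are given as a unit quaternion [x, y, z, w].
In Python, from station import manip gives the robot as it stands.
- The arm moves only by the tool servo_tool, never from a script. Its argument "commands" is one flat list of numbers, 7 for each row, row after row: the shift along the tool's x, y, z each as a share of 500 mm, from -1 to 1, then the turn, a rotation vector about the tool's x, y, z each as a share of 360 degrees, from -1 to 1, then the opening, from -1 (shut) to 1 (fully open). In form: [dx, dy, dz, rx, ry, rz, claw, dx, dy, dz, rx, ry, rz, claw, ...]. A call has 1 to 12 rows; each row shifts and turns the commanded pose from where the row before left it, along the tool's axes as they then stand; what a row does not reach is not made up. A row lasts 1/12 s, in which the tool goes at most 41.7 mm and 7.16 degrees, less where a joint would pass 70% of its speed; a pose out of reach is approached as far as the arm can. A call with a number of a shift or a turn outside -1 to 1 is refused whole. A call with a gripper value outside its range is refused whole. The fingers move at their own pace and stop on an object; "force" is the grip in N (left out, the last holds). Time passes only in rows, so rows that do not move let the fingers close. It gives the time, the measured TCP pose, the force, the opening and the grip force at its end, in the units of the state.
- manip.sense(): the state, without advancing time (a new reading comes with each control period).
- manip.snapshot(name): name is "side" or "top"; returns a dict with "img" (400x640x3 uint8, red, green, blue), "mtx" (3x3 intrinsics, pixels), "distortion" ([k1, k2, p1, p2, k3] as OpenCV has them; the pictures are not rectified), "world_to_cam" (4x4, takes a point from world to camera coordinates). Camera axes: x right, y up, looking along -z (the intrinsics and any distortion apply to the point x, -y, -z); pixel columns grow to the right and rows downward; lengths in m; the calibration is good to about 2 mm. A picture is of the moment at which its call begins. There is no depth.
- manip.sign_off(): hands the job in; it is judged then, once.
Trained networks look in a picture, given as the dict that the camera call returned (one of the last four; its "shot" number tells which), for a name from the list of things; names that differ only in an ending like _2 or _b are one class to them, and where a whole thing is asked for, a point or a joint stands for the part that bears it (a point fixed in the world has none). Each returns a list of dicts, best first, with "conf" (0 to 1); they miss things now and then, are a little off and sometimes report something else, mostly with a low value. They report only what shows in the picture. A call takes as long as a camera call. They do not tell look-alikes from the thing itself.
- manip.look_for(picture, query): "box" ([left, top, width, height] in pixels, round what is visible of it).
- manip.silhouettes(picture, query): "pixels" (400x640 bool, what is visible of it) and "box" ([left, top, width, height] in pixels, round what is visible of it).
The state is a dict: "t": time; "q": joint angles; "qd": joint speeds; "tau": joint torques, N m; "tcp_pos": TCP position; "tool_rot": TCP orientation; "force": force on the tool from outside, world axes, zero at the start; "ft_torque": the same for the moment, N m; "finger_gap": opening from 0.0 (shut) to 1.0 (fully open); "gripper_force": force on a finger pad.
Only numpy, scipy, OpenCV 4.12 (cv2) and the standard library are available. Lean on these libraries where they do the work, as an engineer would, in place of code of your own. Each camera call takes 0.05 s, during which the arm holds its last target. There are 200 camera calls.

## Task

I want to restock the garnish caddy. Take the dropper bottle off its lid and stand it upright in the middle of the slate coaster, never laying it over; after that raise the sprung lid by its bar and hold it open at 60 degrees from shut for me, finishing while still holding it there, since it falls shut when let go. Leave the wine stopper, corkscrew, tumbler and bottle opener where they are.

Things in the scene. Friction and masses are not known exactly. Their poses are not given: they have to be found in the camera images.
- caddy: Garnish caddy, fixed: open steel box 110 (x) x 180 (y) x 80 mm high, walls 4 mm, with a dark wooden lid on top (110 x 180 x 10 mm, upper face 90 mm above the worktop when shut). Origin: centre of the underside, on the worktop. Own z up; x points from the handle (front, robot's) side to the hinge (rear) side; y along the length. Heading varies by up to 0.3 rad.
- caddy_lid (a joint): Lid angle in rad: 0 shut (rests on the box), grows as the front edge rises; limit 1.5; 60 degrees is 1.047. A spring (0.15 N m/rad, 0.08 N m preload when shut) and its weight (about 0.3 kg) pull it shut from every angle; it takes roughly 2 to 3 N at the bar to raise it, and it falls shut if let go.
- lid_bar (a point): Middle of the lid's round steel bar handle: 12 mm thick, 120 mm long between brackets at its ends, parallel to the caddy's y, its axis 40 mm in front of the lid's edge and the box's front wall (the gap between is open), 150 mm from the hinge line and 85 mm above the worktop when shut. It goes round with the lid; fingers can let it turn between them. Axes: the lid's (the caddy's when shut).
- lid_hinge (a point): Middle of the lid's hinge line, which runs along the caddy's y at the top of the rear wall, 80 mm above the worktop. The bar's axis lies 150 mm in front of it and 5 mm above it when shut, and goes round it as the lid opens.
- bottle_mid (a point): Centre, half-way up, of the small brown dropper bottle with black rubber bulb: round, 43 mm across at the body, 132 mm tall (centre 66 mm above its foot), 0.12 to 0.23 kg. It starts upright on the lid of the caddy. Own z is the bottle's axis, upward.
- coaster: Square dark slate coaster lying on the worktop, 92 x 92 x 8 mm, loose, 0.15 kg, to the left or the right of the caddy. Origin: centre of its underside, so its top is 8 mm higher.
- stopper: Steel wine stopper standing on its ball, 37 mm across, 73 mm tall; on the other side of the caddy from the coaster. Origin: centre of its underside. Bystander.
- corkscrew: Steel wing corkscrew standing on its bell, 41 x 64 x 166 mm, at the back right. Origin: centre of its underside. Bystander.
- tumbler: Greenish glass tumbler, 84 mm across, 106 mm tall, at the back left. Origin: centre of its underside. Bystander.
- opener: Flat bottle opener with a blue handle, 45 x 154 x 11 mm, lying at the front left. Origin: centre of its underside. Bystander.
There are look-alikes about, which are no part of the job. What is shaped like the coaster but blue is not meant.

How it is judged:
By the outcome, as a careful person would: the job done as asked, in the order asked, and still so for the second after the job is handed in, while the arm keeps its last pose, push and grip.
It also fails if it takes over 54 s, if anything falls off the work surface, if the arm or the gripper's body presses on something with over 40 N, if the wrist force passes 120 N, or if a joint passes its speed limit or range.

## Working session

There is one attempt and no reset: what is moved stays moved. The work goes in short steps, Python scripts to look and compute and a tool call to move; the robot and the scene stay as the last step left them, time stands still between calls to the robot, and variables do not carry over. Pictures are saved under pics/ and viewed, at most 10 in all, crops included, and the job is handed in when it is done.

Besides the shell and the picture viewer there is one more tool, called after "Call:" as name(argument=value, ...) on one line, values as JSON. servo_tool: Moves the arm, as the interface text tells. Its arguments: {"type":"object","properties":{"commands":{"type":"array"},"force":{"type":"number"}},"required":["commands"]}

```bash
mkdir -p pics; ls; python3 - <<'E'
from station import manip
import cv2,numpy as np
print(manip.sense(), manip.pinch_z)
for n in("side","top"):
    p=manip.snapshot(n); cv2.imwrite(f"pics/{n}0.png",p["img"][:,:,::-1])
    print(n,p["mtx"].tolist(),p["distortion"],np.round(p["world_to_cam"],4).tolist())
    for q in("caddy","caddy_lid","lid_bar","bottle_mid","coaster","stopper","corkscrew","tumbler","opener"):
        print(q,[(np.round(d["box"],1).tolist(),round(d["conf"],2)) for d in manip.look_for(p,q)][:4])
E
```

```text
pics
{'t': 0.0, 'q': array([-1.30953812e+00,  5.28469142e-01,  1.43394404e+00, -2.16776873e-06,
        1.18137139e+00, -1.78494449e-01]), 'qd': array([-0.00041443,  0.00094773,  0.00199595,  0.00093312, -0.00156984,
       -0.00195491]), 'tau': array([ 6.66368724e-04, -4.42350984e+01, -1.78023720e+01, -2.42417873e-04,
        8.40762863e-03,  1.68258698e-06]), 'tcp_pos': array([ 0.26590976, -0.56480453,  0.23031851]), 'tool_rot': array([ 9.75923755e-01,  2.18109202e-01, -4.63413628e-05, -1.09498028e-03]), 'force': array([ 0.24658084, -0.05971469,  0.22414429]), 'ft_torque': array([ 0.04286219, -0.01526542,  0.01368929]), 'gripper_force': 0.0, 'finger_gap': 0.999537194545094} 0.0187
side [[454.2555946162061, 0.0, 328.00475563623536], [0.0, 454.2555946162061, 198.87874046143284], [0.0, 0.0, 1.0]] [0.00156635 0.         0.         0.         0.        ] [[-0.3051, -0.9522, -0.0144, 0.0915], [0.6023, -0.2046, 0.7716, -0.3747], [-0.7377, 0.2267, 0.6359, -1.1559], [0.0, 0.0, 0.0, 1.0]]
caddy [([264.0, 185.4, 35.9, 50.6], 0.6)]
caddy_lid [([267.0, 189.2, 33.1, 25.0], 0.65), ([232.3, 225.1,
[... 564 characters left out ...]
753  0.          0.          0.          0.        ] [[0.0225, -0.9996, 0.0187, -0.0913], [0.9975, 0.0237, 0.0669, -0.4859], [-0.0673, 0.0172, 0.9976, -1.3549], [0.0, 0.0, 0.0, 1.0]]
caddy [([252.1, 166.8, 64.2, 59.1], 0.68)]
caddy_lid [([252.1, 167.7, 62.3, 57.1], 0.96)]
lid_bar [([254.9, 168.0, 61.6, 55.3], 0.6)]
bottle_mid [([259.2, 185.9, 14.7, 18.6], 0.54), ([221.4, 238.4, 47.7, 37.5], 0.42)]
coaster [([373.9, 205.3, 33.2, 29.8], 0.95), ([417.8, 200.4, 42.6, 42.0], 0.71), ([253.9, 188.7, 23.1, 13.6], 0.22)]
stopper []
corkscrew [([392.3, 152.4, 17.3, 18.5], 0.69)]
tumbler [([193.6, 144.8, 28.0, 26.8], 0.93), ([249.9, 167.6, 66.5, 58.4], 0.71)]
opener [([224.2, 239.3, 43.3, 35.8], 0.65)]
```

```bash
python3 - <<'E'
import cv2,numpy as np
s=cv2.imread("pics/side0.png")[140:300,190:470];t=cv2.imread("pics/top0.png")[130:290,185:475]
cv2.imwrite("pics/s0c.png",cv2.resize(s,None,fx=2.8,fy=2.8,interpolation=2))
cv2.imwrite("pics/t0c.png",cv2.resize(t,None,fx=2.7,fy=2.7,interpolation=2))
E
```

```text
(no output)
```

View pics/s0c.png

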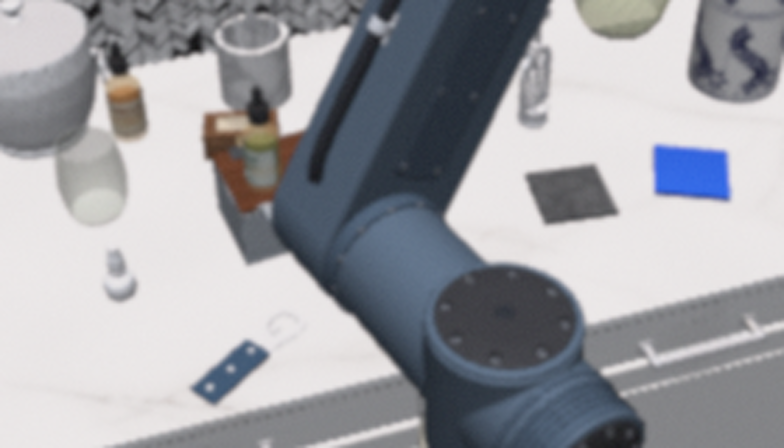

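View pics/t0c.png

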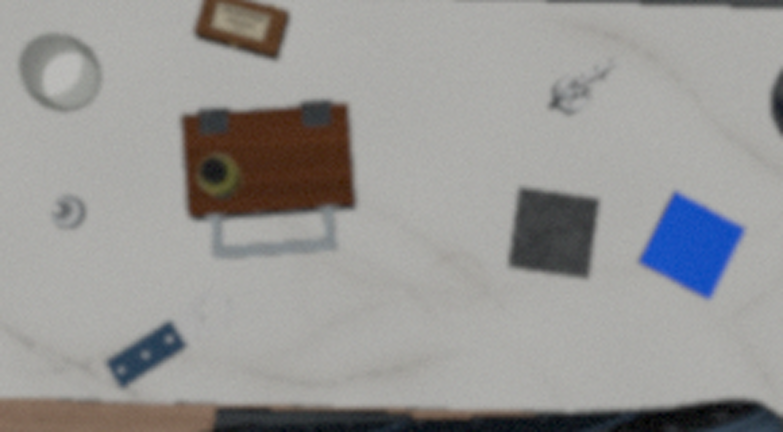

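The side picture (crop scale 2.8) shows the lid bottle at crop (262,140), which is full-image (283,190), and the caddy partly behind the arm. In the top picture (crop scale 2.7) I see the lid, its bar in front at about (275,247), the bottle at (216,172), the slate coaster at (554,232) and a blue square at (692,245).
Candidates:
- **Bottle:** the one on the lid at side px (283,190), or a stray amber one at side px (235,176). I choose the one on the lid.
- **Coaster:** dark at top px (390,216), or blue at (441,221). I choose the dark one.

```bash
cat > h.py <<'E'
from station import manip
import cv2,numpy as np
from scipy.spatial.transform import Rotation as R
def ray(p,px,z):
    n=cv2.undistortPoints(np.array(px,float).reshape(-1,1,2),p["mtx"],np.array(p["distortion"],float)).reshape(-1,2)
    M=np.array(p["world_to_cam"]);o=-M[:3,:3].T@M[:3,3]
    d=np.c_[n[:,0],-n[:,1],-np.ones(len(n))]@M[:3,:3]
    return o+d*((z-o[2])/d[:,2])[:,None]
def proj(p,X):
    M=np.array(p["world_to_cam"]);c=np.atleast_2d(X)@M[:3,:3].T+M[:3,3]
    return cv2.projectPoints(c*[1,-1,-1],np.zeros(3),np.zeros(3),p["mtx"],np.array(p["distortion"],float))[0].reshape(-1,2)
E
python3 - <<'E'
from h import *
p=manip.snapshot("top"); s=manip.snapshot("side")
t=lambda c:np.array(c)/2.7+[185,130]
sd=lambda c:np.array(c)/2.8+[190,140]
lid=ray(p,t([(183,117),(347,103),(355,206),(191,216)]),.09);print("lid HL HR FR FL",lid.round(3),lid.mean(0))
print("bar ends",ray(p,t([(215,252),(335,244)]),.085).round(3))
c=ray(p,t([(520,188),(598,199),(589,277),(510,267)]),.008);print("coaster",c.round(3),c.mean(0))
for q in("caddy_lid","coaster"):
    m=manip.silhouettes(p,q)[0]["pixels"];print(q,cv2.minAreaRect(np.argwhere(m)[:,::-1].astype(np.float32)))
    r=cv2.minAreaRect(np.argwhere(m)[:,::-1].astype(np.float32));X=ray(p,cv2.boxPoints(r),.09 if q!="coaster" else .008);print(X.round(3),X.mean(0))
print("bulb top",ray(p,t([(214,170)]),.222), ray(s,sd([(258,90)]),.222))
for n,im in(("top",p),("side",s)):
  for d in manip.silhouettes(im,"bottle_mid")[:2]:
    m=d["pixels"];ys,xs=np.nonzero(m);print(n,d["conf"],d["box"],xs.mean(),ys.mean(),ray(im,[(xs.mean(),ys.mean())],.15))
print("stopper",ray(p,t([(69,212)]),.05),"tumbler",ray(p,t([(60,72)]),.1),"opener",ray(p,t([(147,354)]),.01),"cork",ray(p,t([(575,95)]),.1))
E
```

```text
lid HL HR FR FL [[ 0.571  0.122  0.09 ]
 [ 0.59  -0.052  0.09 ]
 [ 0.48  -0.063  0.09 ]
 [ 0.465  0.11   0.09 ]] [0.52630364 0.02928996 0.09      ]
bar ends [[ 0.427  0.084  0.085]
 [ 0.439 -0.043  0.085]]
coaster [[ 0.51  -0.251  0.008]
 [ 0.5   -0.34   0.008]
 [ 0.411 -0.331  0.008]
 [ 0.42  -0.241  0.008]] [ 0.46010967 -0.29061339  0.008     ]
caddy_lid ((284.1091613769531, 196.52792358398438), (56.356414794921875, 63.694862365722656), 85.91438293457031)
[[ 0.578  0.13   0.09 ]
 [ 0.596 -0.053  0.09 ]
 [ 0.434 -0.069  0.09 ]
 [ 0.416  0.113  0.09 ]] [0.5060069  0.03023472 0.09      ]
coaster ((389.8899841308594, 216.26998901367188), (31.254119873046875, 29.698484420776367), 8.130102157592773)
[[ 0.42  -0.236  0.008]
 [ 0.511 -0.247  0.008]
 [ 0.499 -0.343  0.008]
 [ 0.409 -0.331  0.008]] [ 0.45988136 -0.28943051  0.008     ]
bulb top [[0.50242944 0.07288444 0.222     ]] [[0.49756813 0.078      0.222     ]]
top 0.72 [257.2, 189.4, 19.2, 12.0] 265.78109452736317 195.07462686567163 [[0.50333553 0.07653319 0.15      ]]
top 0.37 [390.7, 152.4, 20.8, 20.6] 398.33076923076925 162.44230769230768 [[ 0.60303317 -0.28711215  0.15      ]]
side 0.73 [275.6, 170.0, 17.1, 37.8] 283.5243553008596 191.68767908309457 [[0.49423809 0.08020453 0.15      ]]
stopper [[0.46829153 0.24941434 0.05      ]] tumbler [[0.61435394 0.25358751 0.1       ]] opener [[0.31332976 0.16517937 0.01      ]] cork [[ 0.60341373 -0.29545266  0.1       ]]
```

```bash
cat >> h.py <<'E'
def rot(phi,down,roll=0):
    """tool z at heading phi, 'down' rad below horizontal; roll 0: closing horizontal (y to the right); roll pi/2: closing in the vertical plane"""
    z=np.array([np.cos(down)*np.cos(phi),np.cos(down)*np.sin(phi),-np.sin(down)]);y=np.array([np.sin(phi),-np.cos(phi),0])
    return R.from_matrix(np.c_[np.cross(y,z),y,z])*R.from_euler('z',roll)
def plan(goal,Rg,N,start=None,show=True):
    if start is None:
        s=manip.sense();start=(s["tcp_pos"],R.from_quat(s["tool_rot"]))
    P,R0=start;w=(R0.inv()*Rg).as_rotvec()/N;d=R0.inv().apply(np.array(goal)-P)
    S=sum((R.from_rotvec(w*k).as_matrix() for k in range(N)),np.zeros((3,3)));t=np.linalg.solve(S,d)
    row=np.r_[t/.5,w/(2*np.pi)].round(4)
    print("N",N,"row",row.tolist(),"mm/row",1e3*np.linalg.norm(t),"deg/row",np.degrees(np.linalg.norm(w)))
    if show:
        p,r=np.array(P),R0
        for k in range(N):
            p=p+r.apply(row[:3]*.5);r=r*R.from_rotvec(row[3:]*2*np.pi)
            if k%6==5 or k==N-1: print(k,p.round(3),r.apply([0,0,1]).round(2))
E
python3 - <<'E'
from h import *
plan([.40,.06,.30],rot(.15,np.radians(60)),24)
plan([.40,.06,.30],rot(.15,np.radians(30)),24)
E
```

```text
N 24 row [0.0273, -0.0465, 0.0004, -0.0005, 0.0034, 0.0019] mm/row 26.940996521726632 deg/row 1.4248556795340153
5 [ 0.286 -0.405  0.234] [ 0.12  0.03 -0.99]
11 [ 0.316 -0.246  0.245] [ 0.25  0.06 -0.97]
17 [ 0.355 -0.091  0.266] [ 0.37  0.07 -0.93]
23 [0.402 0.06  0.299] [ 0.49  0.07 -0.87]
N 24 row [0.0275, -0.0463, 0.0068, -0.001, 0.0069, 0.0017] mm/row 27.142462909844546 deg/row 2.5853668273821118
5 [ 0.288 -0.405  0.218] [ 0.25  0.07 -0.97]
11 [ 0.32  -0.245  0.224] [ 0.49  0.11 -0.87]
17 [ 0.359 -0.09   0.251] [ 0.7   0.14 -0.71]
23 [0.398 0.061 0.3  ] [ 0.86  0.13 -0.5 ]
```

Call:
servo_tool(commands=[0.0275,-0.0463,0.0068,-0.001,0.0069,0.0017,1,0.0275,-0.0463,0.0068,-0.001,0.0069,0.0017,1,0.0275,-0.0463,0.0068,-0.001,0.0069,0.0017,1,0.0275,-0.0463,0.0068,-0.001,0.0069,0.0017,1,0.0275,-0.0463,0.0068,-0.001,0.0069,0.0017,1,0.0275,-0.0463,0.0068,-0.001,0.0069,0.0017,1], force=40)

```text
t: 1.8
tcp_pos: [0.2876, -0.4036, 0.2182]
tool_rot: [0.974, 0.185, 0.132, -0.01]
force: [-1.1, -0.1, -0.1]
finger_gap: 1.004
gripper_force: 0.0
```

```bash
python3 -c "
from h import *
s=manip.sense();print(s['t'],s['q'].round(3),s['tcp_pos'].round(3),R.from_quat(s['tool_rot']).as_matrix().round(2)[:,2])"
```

```text
1.8 [-1.342  0.361  1.827  0.319  0.986 -0.327] [ 0.288 -0.404  0.218] [ 0.25  0.07 -0.97]
```

Call:
servo_tool(commands=[0.0275,-0.0463,0.0068,-0.001,0.0069,0.0017,1,0.0275,-0.0463,0.0068,-0.001,0.0069,0.0017,1,0.0275,-0.0463,0.0068,-0.001,0.0069,0.0017,1,0.0275,-0.0463,0.0068,-0.001,0.0069,0.0017,1,0.0275,-0.0463,0.0068,-0.001,0.0069,0.0017,1,0.0275,-0.0463,0.0068,-0.001,0.0069,0.0017,1])

```text
t: 2.3
tcp_pos: [0.3204, -0.2446, 0.2245]
tool_rot: [0.954, 0.148, 0.26, -0.019]
force: [-0.5, -0.2, -0.6]
finger_gap: 0.998
gripper_force: 0.0
```

```bash
python3 -c "
from h import *
s=manip.sense();print(s['t'],s['q'].round(3),s['tcp_pos'].round(3),R.from_quat(s['tool_rot']).as_matrix().round(2)[:,2])"
```

```text
2.3 [-1.354  0.224  2.18   0.71   0.881 -0.593] [ 0.32  -0.245  0.224] [ 0.49  0.11 -0.86]
```

```bash
cat >> h.py <<'E'
from scipy.optimize import least_squares
D=[([-1.30954,.52847,1.43394,0,1.18137,-.17849],[.26591,-.5648,.23032]),([-1.342,.361,1.827,.319,.986,-.327],[.288,-.404,.218]),([-1.354,.224,2.18,.71,.881,-.593],[.3204,-.2446,.2245])]
E_=R.from_euler
def fk(q,k):
    d1,lat,e,a2,c,a3,L=k;A=E_('z',q[0])*E_('y',q[1]);B=A*E_('y',q[2]);C=B*E_('ZYZ',[q[3],q[4],q[5]])
    return np.array([0,0,d1])+A.apply([e,lat,a2])+B.apply([c,0,a3])+C.apply([0,0,L]),C
E
python3 - <<'E'
from h import *
s=manip.sense();print((fk(s["q"],[0]*7)[1].inv()*R.from_quat(s["tool_rot"])).as_rotvec())
f=lambda k:np.concatenate([fk(q,k)[0]-p for q,p in D]+[0.03*(k-[.3,.1,0,.4,0,.35,.3])*.1])
r=least_squares(f,[.3,.1,0,.4,0,.35,.3]);print(r.x.round(4),np.abs(r.fun).max())
E
```

```text
[-1.84972160e-16  1.54143467e-16  1.57079633e+00]
[0.2931 0.1111 0.004  0.5779 0.1209 0.3963 0.2969] 0.0005337925839070285
```

```bash
cat >> h.py <<'E'
K=np.array([.2931,.1111,.004,.5779,.1209,.3963,.2969])
LO=np.array([-3.08,-.75,.22,-1.43,0,-2.85]);HI=np.array([3.08,2.2,2.44,4.57,2.65,2.85])
def ik(p,Rg,q0):
    f=lambda q:np.r_[(fk(q,K)[0]-p)*5,((fk(q,K)[1]*R.from_euler('z',np.pi/2)).inv()*Rg).as_rotvec()]
    r=least_squares(f,np.clip(q0,LO+.02,HI-.02),bounds=(LO,HI));return r.x,np.abs(r.fun).max()
E
python3 - <<'E'
from h import *
q0=manip.sense()["q"]
for psi in(.9,1.2,1.45):
  for dn in(20,30):
    d=np.radians(dn);Rg=rot(psi,d);z=Rg.apply([0,0,1])
    for roll in(0,np.pi):
      q=q0
      for nm,G in(("graspstand",np.array([.501,.076,.132])-.13*z),("grasp",[.501,.076,.132]),("lift",[.501,.076,.2]),("mid",[.48,-.1,.22]),("cohi",[.46,-.29,.2]),("co",[.46,-.29,.05])):
        q,e=ik(np.array(G)+.019*z,rot(psi,d,roll),q);print(psi,dn,round(roll,1),nm,q.round(2),round(e,3))
q=q0
for G in([.43,.02,.18],[.4315,.0197,.085],[.51,.028,.212]):
    q,e=ik(np.array(G)+[0,0,-.019],rot(.1,np.pi/2,np.pi/2),q);print(G,q.round(2),e)
E
```

```text
0.9 20 0 graspstand [-1.03  0.85  2.26  1.2   1.23 -1.54] 0.0
0.9 20 0 grasp [-0.67  0.96  2.21  1.58  1.22 -1.6 ] 0.0
0.9 20 0 lift [-0.67  0.77  2.22  1.51  1.23 -1.41] 0.0
0.9 20 0 mid [-1.02  0.71  2.02  1.12  1.38 -1.19] 0.0
0.9 20 0 cohi [-1.22  0.82  1.68  0.93  1.59 -1.03] 0.0
0.9 20 0 co [-1.22  1.09  1.63  0.94  1.46 -1.21] 0.0
0.9 20 3.1 graspstand [-1.03  0.85  2.26  1.2   1.23  1.6 ] 0.0
0.9 20 3.1 grasp [-0.67  0.96  2.21  1.58  1.22  1.54] 0.0
0.9 20 3.1 lift [-0.67  0.77  2.22  1.51  1.23  1.73] 0.0
0.9 20 3.1 mid [-1.02  0.71  2.02  1.12  1.38  1.96] 0.0
0.9 20 3.1 cohi [-1.22  0.82  1.68  0.93  1.59  2.11] 0.0
0.9 20 3.1 co [-1.22  1.09  1.63  0.94  1.46  1.93] 0.0
0.9 30 0 graspstand [-0.95  0.65  2.26  1.18  1.12 -1.32] 0.0
0.9 30 0 grasp [-0.62  0.84  2.2   1.57  1.04 -1.45] 0.0
0.9 30 0 lift [-0.62  0.64  2.2   1.45  1.06 -1.22] 0.0
0.9 30 0 mid [-0.97  0.61  2.02  1.05  1.26 -1.06] 0.0
0.9 30 0 cohi [-1.19  0.74  1.69  0.86  1.47 -0.96] 0.0
0.9 30 0 co [-1.19  1.01  1.67  0.89  1.31 -1.16] 0.0
0.9 30 3.1 graspstand [-0.95  0.65  2.26  1.18  1.12  1.82] 0.0
0.9 
[... 2619 characters left out ...]
i [-1.05  0.84  1.39  0.56  1.82 -1.06] 0.0
1.45 30 0 co [-1.05  1.07  1.37  0.55  1.64 -1.17] 0.0
1.45 30 3.1 graspstand [-0.75  0.72  1.78  0.78  1.47  2.08] 0.0
1.45 30 3.1 grasp [-0.56  0.83  1.88  0.97  1.27  1.99] 0.0
1.45 30 3.1 lift [-0.56  0.69  1.87  0.93  1.35  2.11] 0.0
1.45 30 3.1 mid [-0.84  0.7   1.7   0.71  1.59  2.1 ] 0.0
1.45 30 3.1 cohi [-1.05  0.84  1.39  0.56  1.82  2.08] 0.0
1.45 30 3.1 co [-1.05  1.07  1.37  0.55  1.64  1.97] 0.0
[0.43, 0.02, 0.18] [-0.21  0.39  1.97  0.    0.78  2.83] 1.1309182086072841e-10
[0.4315, 0.0197, 0.085] [-0.21  0.6   2.03 -0.    0.51  2.83] 3.976020333055557e-14
[0.51, 0.028, 0.212] [-0.17  0.43  1.76  0.02  0.96  2.85] 0.011865201300272127
```

```bash
python3 - <<'E'
from h import *
plan([.455,-.06,.24],rot(1.3,np.radians(30)),18)
E
```

```text
N 18 row [0.0201, -0.0047, 0.0172, 0.0066, 0.0044, -0.0061] mm/row 13.421920365671005 deg/row 3.596967428161133
5 [ 0.386 -0.199  0.215] [ 0.5   0.4  -0.77]
11 [ 0.433 -0.134  0.221] [ 0.41  0.65 -0.64]
17 [ 0.455 -0.06   0.24 ] [ 0.23  0.84 -0.5 ]
```

Call:
servo_tool(commands=[0.0201,-0.0047,0.0172,0.0066,0.0044,-0.0061,1,0.0201,-0.0047,0.0172,0.0066,0.0044,-0.0061,1,0.0201,-0.0047,0.0172,0.0066,0.0044,-0.0061,1,0.0201,-0.0047,0.0172,0.0066,0.0044,-0.0061,1,0.0201,-0.0047,0.0172,0.0066,0.0044,-0.0061,1,0.0201,-0.0047,0.0172,0.0066,0.0044,-0.0061,1,0.0201,-0.0047,0.0172,0.0066,0.0044,-0.0061,1,0.0201,-0.0047,0.0172,0.0066,0.0044,-0.0061,1,0.0201,-0.0047,0.0172,0.0066,0.0044,-0.0061,1])

```text
t: 3.05
tcp_pos: [0.4122, -0.1695, 0.2157]
tool_rot: [0.855, 0.351, 0.342, -0.169]
force: [0.6, 1.0, 0.7]
finger_gap: 1.0
gripper_force: 0.0
```

Call:
servo_tool(commands=[0.0201,-0.0047,0.0172,0.0066,0.0044,-0.0061,1,0.0201,-0.0047,0.0172,0.0066,0.0044,-0.0061,1,0.0201,-0.0047,0.0172,0.0066,0.0044,-0.0061,1,0.0201,-0.0047,0.0172,0.0066,0.0044,-0.0061,1,0.0201,-0.0047,0.0172,0.0066,0.0044,-0.0061,1,0.0201,-0.0047,0.0172,0.0066,0.0044,-0.0061,1,0.0201,-0.0047,0.0172,0.0066,0.0044,-0.0061,1,0.0201,-0.0047,0.0172,0.0066,0.0044,-0.0061,1,0.0201,-0.0047,0.0172,0.0066,0.0044,-0.0061,1])

```text
t: 3.8
tcp_pos: [0.4551, -0.0605, 0.2394]
tool_rot: [0.688, 0.525, 0.398, -0.305]
force: [0.5, -1.0, -0.6]
finger_gap: 1.001
gripper_force: 0.0
```

```bash
python3 - <<'E'
from h import *
print(manip.sense()["q"].round(3))
s=manip.snapshot("side");t=manip.snapshot("top")
for n,im in(("top",t),("side",s)):
  for d in manip.silhouettes(im,"bottle_mid")[:2]:
    ys,xs=np.nonzero(d["pixels"]);print(n,round(d["conf"],2),np.round(d["box"],1),ray(im,[(xs.mean(),ys.mean())],.15))
# expected outlines
for im,n in((s,"side"),(t,"top")): print(n,proj(im,[[.501,.076,.09],[.501,.076,.222],[.501,.076,.155]]).round(1).tolist())
a=cv2.resize(s["img"][150:250,240:340],None,fx=4,fy=4,interpolation=2);b=cv2.resize(t["img"][150:250,240:340],None,fx=4,fy=4,interpolation=2)
cv2.imwrite("pics/close1.png",np.hstack([a,b])[:,:,::-1])
plan(np.array([.501,.076,.132])+(.019-.13)*rot(1.3,np.radians(30)).apply([0,0,1]),rot(1.3,np.radians(30)),5)
E
```

```text
[-0.898  0.587  1.875  0.776  1.505 -1.037]
top 0.7 [193.  142.1  30.2  30.3] [[0.60728748 0.2437435  0.15      ]]
top 0.64 [374.4 201.2  31.5  18.6] [[ 0.47511281 -0.26749213  0.15      ]]
side [[285.8, 204.9], [282.5, 171.4], [284.2, 188.9]]
top [[268.1, 197.8], [263.0, 193.5], [265.8, 195.8]]
N 5 row [-0.0083, 0.0032, 0.027, -0.0001, -0.0, -0.0001] mm/row 14.192714838159562 deg/row 0.040502460637812085
4 [ 0.475 -0.017  0.187] [ 0.23  0.83 -0.5 ]
```

View pics/close1.png

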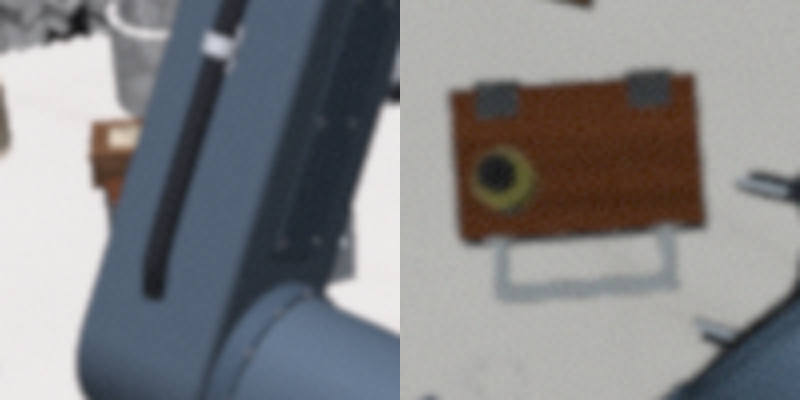

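The top half of the picture (right) shows the chosen bottle on the lid, with its bulb at full-image px (264,193) and its body disc at (266,195). The open fingertips are at about (320,213). The side view is blocked by the arm. The bottle is at about (0.503, 0.075).

```bash
python3 - <<'E'
from h import *
Rg=rot(1.3,np.radians(30));z=Rg.apply([0,0,1]);G=np.array([.503,.075,.132])
a=G+(.023-.12)*z;plan(a,Rg,5);plan(G+.023*z,Rg,6,(a,Rg))
E
```

```text
N 5 row [-0.0083, 0.0041, 0.0324, -0.0001, -0.0, -0.0001] mm/row 16.86177041884276 deg/row 0.040502460637812085
4 [ 0.481 -0.006  0.181] [ 0.23  0.83 -0.5 ]
N 6 row [0.0, 0.0, 0.04, 0.0, 0.0, 0.0] mm/row 20.000000000000007 deg/row 0.0
5 [0.508 0.094 0.12 ] [ 0.23  0.83 -0.5 ]
```

Call:
servo_tool(commands=[-0.0083,0.0041,0.0324,0,0,0,1,-0.0083,0.0041,0.0324,0,0,0,1,-0.0083,0.0041,0.0324,0,0,0,1,-0.0083,0.0041,0.0324,0,0,0,1,-0.0083,0.0041,0.0324,0,0,0,1,0,0,0,0,0,0,1])

```text
t: 4.5
tcp_pos: [0.4795, -0.0044, 0.1799]
tool_rot: [0.689, 0.523, 0.397, -0.306]
force: [-1.0, 0.5, -0.3]
finger_gap: 0.997
gripper_force: 0.0
```

Call:
servo_tool(commands=[0,0,0.03,0,0,0,1,0,0,0.03,0,0,0,1,0,0,0.03,0,0,0,1,0,0,0.03,0,0,0,1,0,0,0.03,0,0,0,1,0,0,0.03,0,0,0,1,0,0,0.03,0,0,0,1,0,0,0.03,0,0,0,1,0,0,0,0,0,0,1])

```text
t: 5.25
tcp_pos: [0.5071, 0.0963, 0.1207]
tool_rot: [0.689, 0.524, 0.397, -0.305]
force: [-0.6, -0.4, -0.2]
finger_gap: 0.999
gripper_force: 0.0
```

```bash
python3 - <<'E'
from h import *
t=manip.snapshot("top");s=manip.snapshot("side")
cv2.imwrite("pics/close2.png",np.hstack([cv2.resize(im["img"][150:250,240:340],None,fx=4,fy=4,interpolation=2) for im in(s,t)])[:,:,::-1])
Rg=rot(1.3,np.radians(30));z=Rg.apply([0,0,1]);x=manip.sense();print(x["tcp_pos"],(R.from_quat(x["tool_rot"]).inv()*Rg).as_rotvec())
g=x["tcp_pos"]-.023*z;print("grasp pt",g,proj(t,[g,g+[0,0,.09]]))
E
```

```text
[0.50774006 0.09469162 0.12131247] [-0.00345453 -0.00123613 -0.00115637]
grasp pt [0.50241187 0.0754989  0.13281247] [[266.79163836 195.96798414]
 [263.21174608 192.91598229]]
```

View pics/close2.png

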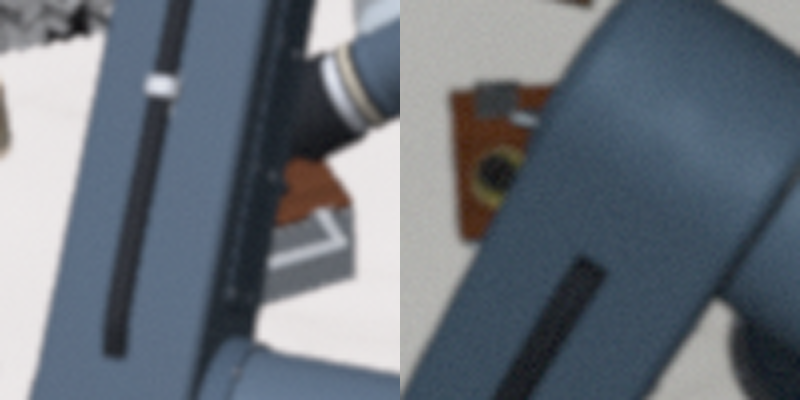

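The bottle hasn't moved: its bulb is at about (264,194) in the top view. A fingertip shows beyond it, and the arm hides the rest. Closing the gripper.

Call:
servo_tool(commands=[0,0,0,0,0,0,-1,0,0,0,0,0,0,-1,0,0,0,0,0,0,-1,0,0,0,0,0,0,-1,0,0,0,0,0,0,-1,0,0,0,0,0,0,-1,0,0,0,0,0,0,-1,0,0,0,0,0,0,-1,0,0,0,0,0,0,-1,0,0,0,0,0,0,-1,0,0,0,0,0,0,-1,0,0,0,0,0,0,-1], force=35)

```text
t: 6.35
tcp_pos: [0.5081, 0.0947, 0.1214]
tool_rot: [0.689, 0.524, 0.398, -0.304]
force: [0.9, -3.7, 5.1]
finger_gap: 0.477
gripper_force: 37.8
```

```bash
python3 - <<'E'
from h import *
x=manip.sense();Rg=R.from_quat(x["tool_rot"]);p=x["tcp_pos"];print(p,x["q"].round(2))
plan(p+[0,0,.07],Rg,6);a=p+[0,0,.07]
c=a+np.array([.460-.503,-.290-.075,0]);plan(c,Rg,16,(a,Rg),False);plan(c+[0,0,-.145],Rg,12,(c,Rg),False)
E
```

```text
[0.5081101  0.09469882 0.12137647] [-0.58  0.82  1.98  1.11  1.18 -1.22]
N 6 row [0.0202, -0.0001, -0.0116, 0.0, 0.0, 0.0] mm/row 11.66666666666667 deg/row 0.0
5 [0.508 0.095 0.191] [ 0.23  0.84 -0.5 ]
N 16 row [-0.0226, 0.0069, -0.0394, 0.0, 0.0, 0.0] mm/row 22.970259304152403 deg/row 0.0
N 12 row [-0.021, 0.0001, 0.012, 0.0, 0.0, 0.0] mm/row 12.083333333333334 deg/row 0.0
```

Call:
servo_tool(commands=[0.0101,0,-0.0058,0,0,0,-1,0.0202,0,-0.0116,0,0,0,-1,0.0202,0,-0.0116,0,0,0,-1,0.0202,0,-0.0116,0,0,0,-1,0.0202,0,-0.0116,0,0,0,-1,0.0202,0,-0.0116,0,0,0,-1,0.0101,0,-0.0058,0,0,0,-1,0,0,0,0,0,0,-1])

```text
t: 7.02
tcp_pos: [0.5075, 0.0952, 0.1914]
tool_rot: [0.689, 0.525, 0.397, -0.304]
force: [-0.2, -0.1, -1.3]
finger_gap: 0.481
gripper_force: 37.3
```

Call:
servo_tool(commands=[-0.0113,0.0034,-0.0197,0,0,0,-1,-0.0226,0.0069,-0.0394,0,0,0,-1,-0.0226,0.0069,-0.0394,0,0,0,-1,-0.0226,0.0069,-0.0394,0,0,0,-1,-0.0226,0.0069,-0.0394,0,0,0,-1,-0.0226,0.0069,-0.0394,0,0,0,-1,-0.0226,0.0069,-0.0394,0,0,0,-1,-0.0226,0.0069,-0.0394,0,0,0,-1])

```text
t: 7.68
tcp_pos: [0.4869, -0.0782, 0.19]
tool_rot: [0.69, 0.524, 0.397, -0.305]
force: [0.7, 0.7, -1.9]
finger_gap: 0.483
gripper_force: 37.2
```

Call:
servo_tool(commands=[-0.0226,0.0069,-0.0394,0,0,0,-1,-0.0226,0.0069,-0.0394,0,0,0,-1,-0.0226,0.0069,-0.0394,0,0,0,-1,-0.0226,0.0069,-0.0394,0,0,0,-1,-0.0226,0.0069,-0.0394,0,0,0,-1,-0.0226,0.0069,-0.0394,0,0,0,-1,-0.0226,0.0069,-0.0394,0,0,0,-1,-0.0226,0.0069,-0.0394,0,0,0,-1,-0.0113,0.0034,-0.0197,0,0,0,-1,0,0,0,0,0,0,-1])

```text
t: 8.52
tcp_pos: [0.4642, -0.2734, 0.1898]
tool_rot: [0.69, 0.523, 0.397, -0.303]
force: [-0.6, 0.5, -1.6]
finger_gap: 0.475
gripper_force: 37.3
```

```bash
python3 - <<'E'
from h import *
t=manip.snapshot("top");s=manip.snapshot("side")
x=manip.sense();p=x["tcp_pos"];o=np.array([.508,.0947,.1214]);print(p,(R.from_quat(x["tool_rot"]).inv()*R.from_quat([.689,.524,.398,-.304])).as_rotvec().round(3),x["force"],x["finger_gap"])
f=np.array([.503,.075,.09])+p-o
for n,im in(("side",s),("top",t)):
    print(n,"pred foot/top",proj(im,[f,f+[0,0,.132]]).round(1).tolist())
    for d in manip.silhouettes(im,"bottle_mid")[:2]:print(round(d["conf"],2),np.round(d["box"],1))
cv2.imwrite("pics/close3.png",np.hstack([cv2.resize(im["img"][a:a+110,b:b+110],None,fx=3.6,fy=3.6,interpolation=2) for im,a,b in((s,130,345),(t,160,335))])[:,:,::-1])
E
```

```text
[ 0.46413777 -0.26970967  0.19069502] [-0.002 -0.001 -0.002] [ 0.62235334  0.08586635 -1.46091463] 0.4782761492797221
side pred foot/top [[398.0, 172.7], [401.6, 137.5]]
0.73 [389.7 139.1  16.2  38.4]
top pred foot/top [[399.3, 214.1], [409.5, 211.6]]
0.7 [392.1 205.7  19.2  16.3]
```

View pics/close3.png

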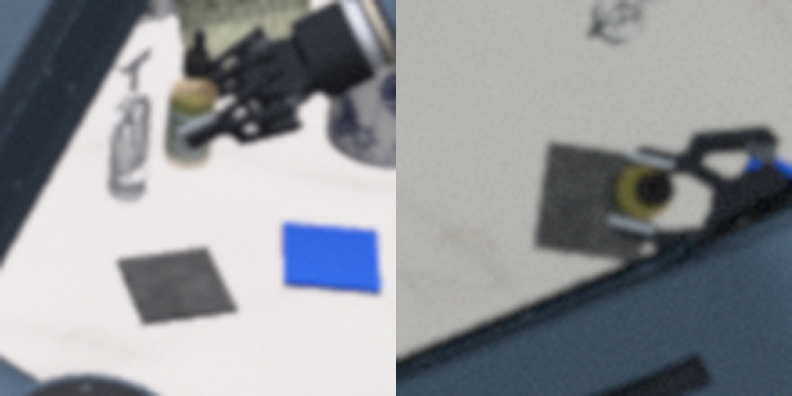

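The bottle is in the gripper and near upright. In the side view its foot is at (397,175) and its bulb at (400,140). The slate coaster's centre is at about (394,209), below it, and the blue one stands apart on the right.

```bash
python3 - <<'E'
from h import *
t=manip.snapshot("top");s=manip.snapshot("side")
print(ray(s,np.array([(118,262),(207,247),(238,310),(144,324)])/3.6+[345,130],.008).mean(0))
d=manip.silhouettes(s,"coaster")[0];r=cv2.minAreaRect(np.argwhere(d["pixels"])[:,::-1].astype(np.float32));print(d["box"],ray(s,[r[0]],.008))
x=manip.sense();p=x["tcp_pos"];Rg=R.from_quat(x["tool_rot"]);plan(p+[.001,-.001,-.14],Rg,10,show=False)
E
```

```text
[ 0.45599473 -0.287145    0.008     ]
[380.3, 198.1, 29.7, 16.6] [[ 0.45897279 -0.28826527  0.008     ]]
N 10 row [-0.0244, 0.0003, 0.0138, 0.0, 0.0, 0.0] mm/row 14.000714267493645 deg/row 0.0
```

Coaster centre ≈ (0.459,-0.289), so the bottle is aligned. Descending straight.

Call:
servo_tool(commands=[-0.0122,0,0.007,0,0,0,-1,-0.0244,0,0.014,0,0,0,-1,-0.0244,0,0.014,0,0,0,-1,-0.0244,0,0.014,0,0,0,-1,-0.0244,0,0.014,0,0,0,-1,-0.0244,0,0.014,0,0,0,-1,-0.0244,0,0.014,0,0,0,-1,-0.0244,0,0.014,0,0,0,-1,-0.0244,0,0.014,0,0,0,-1,-0.0244,0,0.014,0,0,0,-1,-0.0122,0,0.007,0,0,0,-1,0,0,0,0,0,0,-1])

```text
t: 9.87
tcp_pos: [0.4638, -0.2696, 0.0489]
tool_rot: [0.689, 0.523, 0.398, -0.306]
force: [0.5, 0.7, -1.7]
finger_gap: 0.48
gripper_force: 37.3
```

Call:
servo_tool(commands=[-0.007,0,0.004,0,0,0,-1,-0.0052,0,0.003,0,0,0,-1,0,0,0,0,0,0,-1])

```text
t: 10.12
tcp_pos: [0.4643, -0.2704, 0.0436]
tool_rot: [0.689, 0.524, 0.397, -0.304]
force: [-0.0, -0.7, -1.9]
finger_gap: 0.482
gripper_force: 37.3
```

Call:
servo_tool(commands=[-0.0035,0,0.002,0,0,0,-1,-0.0035,0,0.002,0,0,0,-1,0,0,0,0,0,0,-1])

```text
t: 10.37
tcp_pos: [0.4645, -0.2704, 0.0404]
tool_rot: [0.689, 0.524, 0.398, -0.304]
force: [0.3, -0.4, 0.6]
finger_gap: 0.484
gripper_force: 37.3
```

Call:
servo_tool(commands=[-0.0018,0,0.001,0,0,0,-1,0,0,0,0,0,0,-1])

```text
t: 10.53
tcp_pos: [0.4645, -0.2703, 0.0403]
tool_rot: [0.688, 0.524, 0.399, -0.305]
force: [0.0, -1.3, 6.0]
finger_gap: 0.479
gripper_force: 37.7
```

Contact. I'll take a quick look before letting go.

```bash
python3 - <<'E'
from h import *
t=manip.snapshot("top");s=manip.snapshot("side")
print(proj(s,[[.459,-.289,.008],[.459,-.289,.14]]),proj(t,[[.459,-.289,.008],[.459,-.289,.073],[.459,-.289,.14]]))
for im in(s,t): print([(round(d["conf"],2),np.round(d["box"],1)) for d in manip.silhouettes(im,"bottle_mid")[:2]])
cv2.imwrite("pics/close4.png",np.hstack([cv2.resize(im["img"][a:a+80,b:b+80],None,fx=5,fy=5,interpolation=2) for im,a,b in((s,160,355),(t,180,350))])[:,:,::-1])
E
```

```text
[[394.20180481 208.51168563]
 [397.39221001 177.60728093]] [[389.77450536 216.52444202]
 [393.52408299 215.58527997]
 [397.79373817 214.51556183]]
[(0.8, array([386.7, 178. ,  15.3,  33.6]))]
[(0.49, array([379.8, 208.2,  20.8,  14.3]))]
```

View pics/close4.png

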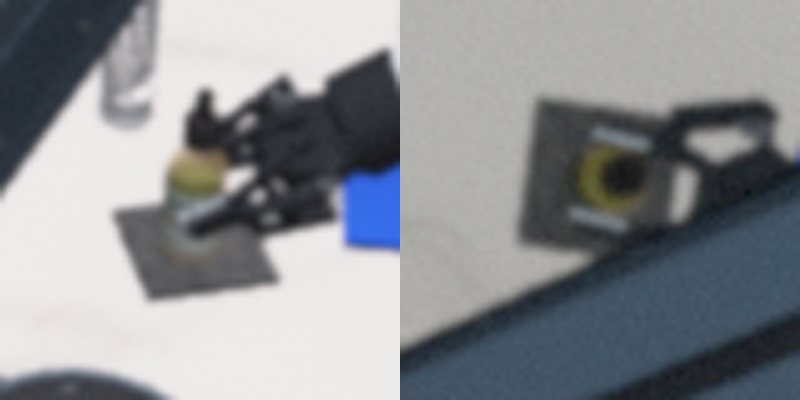

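The side view shows the bottle near upright on the slate: bulb at about (396,178), foot at (393,210). The blue square stays apart. Releasing and backing out along the tool axis.

Call:
servo_tool(commands=[0,0,0,0,0,0,0.2,0,0,0,0,0,0,0.4,0,0,0,0,0,0,0.6,0,0,0,0,0,0,1,0,0,0,0,0,0,1,0,0,0,0,0,0,1,0,0,0,0,0,0,1,0,0,0,0,0,0,1])

```text
t: 11.4
tcp_pos: [0.4642, -0.2702, 0.0385]
tool_rot: [0.689, 0.524, 0.397, -0.304]
force: [-0.3, 0.3, -0.4]
finger_gap: 1.001
gripper_force: 0.0
```

Call:
servo_tool(commands=[0,0,-0.01,0,0,0,1,0,0,-0.03,0,0,0,1,0,0,-0.04,0,0,0,1,0,0,-0.04,0,0,0,1,0,0,-0.04,0,0,0,1,0,0,-0.04,0,0,0,1,0,0,-0.04,0,0,0,1,0,0,-0.04,0,0,0,1,0,0,-0.02,0,0,0,1])

```text
t: 12.15
tcp_pos: [0.4295, -0.3984, 0.1145]
tool_rot: [0.69, 0.524, 0.397, -0.303]
force: [-0.6, -0.5, 0.0]
finger_gap: 0.999
gripper_force: 0.0
```

```bash
python3 - <<'E'
from h import *
t=manip.snapshot("top");s=manip.snapshot("side")
for im in(s,t): print([(round(d["conf"],2),np.round(d["box"],1)) for d in manip.silhouettes(im,"bottle_mid")[:2]])
cv2.imwrite("pics/close5.png",np.hstack([cv2.resize(im["img"][a:a+80,b:b+80],None,fx=5,fy=5,interpolation=2) for im,a,b in((s,160,355),(t,180,350))])[:,:,::-1])
x=manip.sense();print(x["tcp_pos"],x["q"].round(2))
Rb=rot(.1,np.pi/2,-np.pi/2)
q=x["q"]
for G in([.42,-.15,.25],[.4315,.0197,.17],[.4315,.0197,.085],[.44,.02,.15],[.51,.028,.212]):
    q,e=ik(np.array(G)+[0,0,-.019],Rb,q);print(G,q.round(2),round(e,3))
a=x["tcp_pos"]+[0,0,.13];print(proj(t,[.4315,.0197,.085]))
E
```

```text
[(0.65, array([384.3, 176.2,  16.7,  31.6])), (0.41, array([258.3, 249.6,  43.3,  32.6]))]
[(0.6, array([384.7, 210.1,  14.9,  13.1]))]
[ 0.42978847 -0.39499081  0.11309634] [-1.21  1.    1.24  0.55  1.81 -1.07]
[0.42, -0.15, 0.25] [-0.59  0.29  1.87 -0.    0.99 -0.69] 0.0
[0.4315, 0.0197, 0.17] [-0.21  0.41  1.98  0.    0.75 -0.31] 0.0
[0.4315, 0.0197, 0.085] [-0.21  0.6   2.03 -0.    0.51 -0.31] 0.0
[0.44, 0.02, 0.15] [-0.21  0.46  1.97  0.    0.7  -0.31] 0.0
[0.51, 0.028, 0.212] [-0.16  0.43  1.76  0.    0.96 -0.26] 0.0
[[287.16430902 222.46205335]]
```

View pics/close5.png

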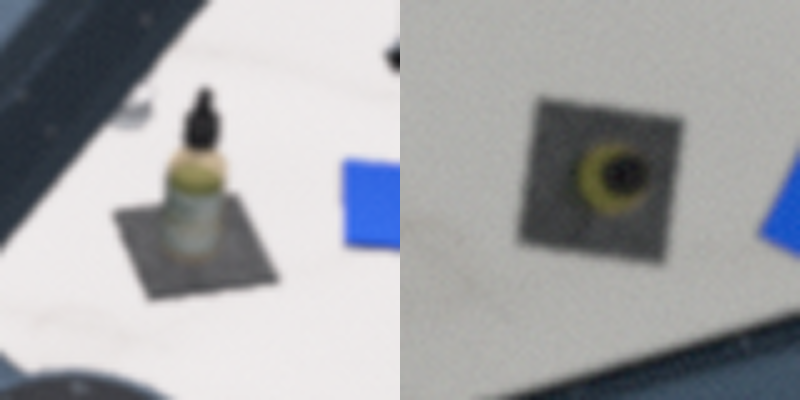

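The bottle now stands upright on the slate, well inside its edges. In the top view the body disc is at (392,216) and the coaster centre at (390.5,216). Next is the bar.

```bash
python3 - <<'E'
from h import *
x=manip.sense();R0=R.from_quat(x["tool_rot"]);a=x["tcp_pos"]+[-.03,-.0,.2]
plan(a,R0,8,show=False)
Rb=rot(.098,np.pi/2,-np.pi/2)
plan([.4315,.0197,.20],Rb,24,(a,R0));print(Rb.as_matrix().round(2), ik(a,R0,x["q"]))
E
```

```text
N 8 row [0.0423, -0.0074, -0.0266, 0.0, 0.0, 0.0] mm/row 25.27968552019585 deg/row 0.0
N 24 row [0.026, -0.0012, 0.0274, 0.0013, -0.0069, -0.0022] mm/row 18.902204126951858 deg/row 2.6421916419499882
5 [ 0.422 -0.285  0.328] [ 0.15  0.69 -0.7 ]
11 [ 0.435 -0.174  0.312] [ 0.08  0.5  -0.86]
17 [ 0.438 -0.07   0.269] [ 0.03  0.26 -0.97]
23 [0.431 0.019 0.199] [-0.01 -0.   -1.  ]
[[-0.1  1.   0. ]
 [ 1.   0.1  0. ]
 [ 0.   0.  -1. ]] (array([-1.24850206,  0.73617543,  1.20988803,  0.58472284,  2.08119325,
       -0.93280102]), np.float64(2.0555779300934773e-12))
```

Call:
servo_tool(commands=[0.0423,-0.0074,-0.0266,0,0,0,1,0.0423,-0.0074,-0.0266,0,0,0,1,0.0423,-0.0074,-0.0266,0,0,0,1,0.0423,-0.0074,-0.0266,0,0,0,1,0.0423,-0.0074,-0.0266,0,0,0,1,0.0423,-0.0074,-0.0266,0,0,0,1,0.0423,-0.0074,-0.0266,0,0,0,1,0.0423,-0.0074,-0.0266,0,0,0,1,0,0,0,0,0,0,1])

```text
t: 13.1
tcp_pos: [0.4003, -0.3951, 0.3172]
tool_rot: [0.689, 0.526, 0.397, -0.302]
force: [0.6, -0.3, 0.5]
finger_gap: 0.999
gripper_force: 0.0
```

Call:
servo_tool(commands=[0.026,-0.0012,0.0274,0.0013,-0.0069,-0.0022,-0.25,0.026,-0.0012,0.0274,0.0013,-0.0069,-0.0022,-0.25,0.026,-0.0012,0.0274,0.0013,-0.0069,-0.0022,-0.25,0.026,-0.0012,0.0274,0.0013,-0.0069,-0.0022,-0.25,0.026,-0.0012,0.0274,0.0013,-0.0069,-0.0022,-0.25,0.026,-0.0012,0.0274,0.0013,-0.0069,-0.0022,-0.25,0.026,-0.0012,0.0274,0.0013,-0.0069,-0.0022,-0.25,0.026,-0.0012,0.0274,0.0013,-0.0069,-0.0022,-0.25,0.026,-0.0012,0.0274,0.0013,-0.0069,-0.0022,-0.25,0.026,-0.0012,0.0274,0.0013,-0.0069,-0.0022,-0.25,0.026,-0.0012,0.0274,0.0013,-0.0069,-0.0022,-0.25,0.026,-0.0012,0.0274,0.0013,-0.0069,-0.0022,-0.25])

```text
t: 14.1
tcp_pos: [0.4342, -0.1719, 0.3111]
tool_rot: [0.707, 0.658, 0.204, -0.16]
force: [1.2, -0.2, -0.6]
finger_gap: 0.376
gripper_force: 0.0
```

Call:
servo_tool(commands=[0.026,-0.0012,0.0274,0.0013,-0.0069,-0.0022,-0.25,0.026,-0.0012,0.0274,0.0013,-0.0069,-0.0022,-0.25,0.026,-0.0012,0.0274,0.0013,-0.0069,-0.0022,-0.25,0.026,-0.0012,0.0274,0.0013,-0.0069,-0.0022,-0.25,0.026,-0.0012,0.0274,0.0013,-0.0069,-0.0022,-0.25,0.026,-0.0012,0.0274,0.0013,-0.0069,-0.0022,-0.25,0.026,-0.0012,0.0274,0.0013,-0.0069,-0.0022,-0.25,0.026,-0.0012,0.0274,0.0013,-0.0069,-0.0022,-0.25,0.026,-0.0012,0.0274,0.0013,-0.0069,-0.0022,-0.25,0.026,-0.0012,0.0274,0.0013,-0.0069,-0.0022,-0.25,0.026,-0.0012,0.0274,0.0013,-0.0069,-0.0022,-0.25,0.026,-0.0012,0.0274,0.0013,-0.0069,-0.0022,-0.25])

```text
t: 15.1
tcp_pos: [0.4293, 0.0204, 0.1974]
tool_rot: [0.67, 0.742, -0.005, -0.002]
force: [-0.2, -0.2, -0.5]
finger_gap: 0.371
gripper_force: 0.0
```

```bash
python3 - <<'E'
from h import *
t=manip.snapshot("top");s=manip.snapshot("side");x=manip.sense();print(x["tcp_pos"],x["q"].round(2),x["finger_gap"])
b=np.array([.4315,.0197,.085]);y=np.array([-.098,.995,0])
for im,n in((s,"side"),(t,"top")): print(n,"bar ends pred",proj(im,[b+.06*y,b,b-.06*y]).round(1).tolist())
cv2.imwrite("pics/close6.png",np.hstack([cv2.resize(im["img"][a:a+80,c:c+80],None,fx=5,fy=5,interpolation=2) for im,a,c in((s,160,255),(t,160,245))])[:,:,::-1])
plan([.4315,.0197,.105],rot(.098,np.pi/2,-np.pi/2),8,show=False)
E
```

```text
[0.42678744 0.02234736 0.19621898] [-0.21  0.33  1.94 -0.01  0.89 -0.31] 0.3726889221186795
side bar ends pred [[290.6, 221.3], [308.7, 216.0], [326.4, 210.8]]
top bar ends pred [[266.3, 224.0], [287.2, 222.5], [308.0, 220.9]]
N 8 row [-0.0008, 0.0013, 0.0228, -0.0003, -0.0, 0.0002] mm/row 11.422479514879859 deg/row 0.12326179068401381
```

View pics/close6.png

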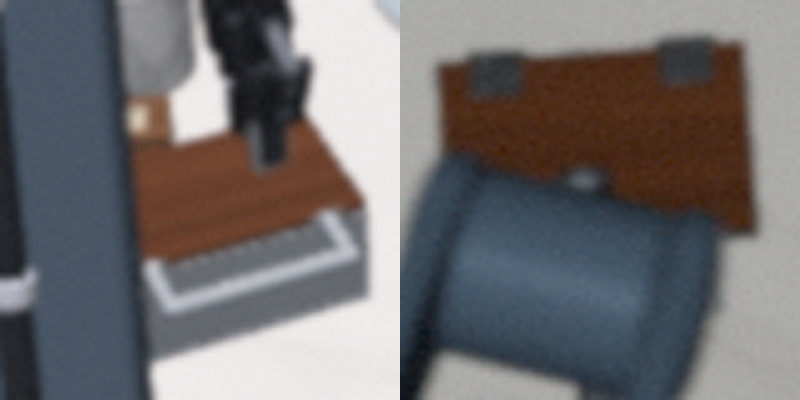

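The side view shows the bar's ends at (289.4,221.2) and (326,210.4), within about 1 px of the prediction, and the gripper above it at (307,190). Lowering.

Call:
servo_tool(commands=[-0.0008,0.0013,0.0228,0,0,0,-0.25,-0.0008,0.0013,0.0228,0,0,0,-0.25,-0.0008,0.0013,0.0228,0,0,0,-0.25,-0.0008,0.0013,0.0228,0,0,0,-0.25,-0.0008,0.0013,0.0228,0,0,0,-0.25,-0.0008,0.0013,0.0228,0,0,0,-0.25,-0.0008,0.0013,0.0228,0,0,0,-0.25,-0.0008,0.0013,0.0228,0,0,0,-0.25,0,0,0,0,0,0,-0.25,0,0,0,0,0,0,-0.25])

```text
t: 16.03
tcp_pos: [0.4352, 0.0154, 0.1072]
tool_rot: [0.671, 0.741, -0.004, -0.002]
force: [0.8, 0.8, 0.1]
finger_gap: 0.373
gripper_force: 0.0
```

```bash
python3 - <<'E'
from h import *
plan([.432,.0200,.068],rot(.098,np.pi/2,-np.pi/2),5)
E
```

```text
N 5 row [0.002, -0.001, 0.0157, -0.0003, 0.0, 0.0] mm/row 7.924043944640736 deg/row 0.1037814812389722
4 [0.432 0.02  0.068] [ 0. -0. -1.]
```

Call:
servo_tool(commands=[0.005,-0.0025,0,0,0,0,-0.25,0.005,-0.0025,0,0,0,0,-0.25,0,0,0.016,0,0,0,-0.25,0,0,0.016,0,0,0,-0.25,0,0,0.016,0,0,0,-0.25,0,0,0.016,0,0,0,-0.25,0,0,0.014,0,0,0,-0.25,0,0,0,0,0,0,-0.25,0,0,0,0,0,0,-0.25])

```text
t: 16.78
tcp_pos: [0.4321, 0.0203, 0.0679]
tool_rot: [0.671, 0.741, -0.004, -0.002]
force: [-0.8, 0.5, -0.6]
finger_gap: 0.376
gripper_force: 0.0
```

Call:
servo_tool(commands=[0,0,0,0,0,0,-1,0,0,0,0,0,0,-1,0,0,0,0,0,0,-1,0,0,0,0,0,0,-1,0,0,0,0,0,0,-1,0,0,0,0,0,0,-1,0,0,0,0,0,0,-1,0,0,0,0,0,0,-1], force=40)

```text
t: 17.45
tcp_pos: [0.4343, 0.0202, 0.069]
tool_rot: [0.671, 0.741, -0.002, 0.0]
force: [3.7, 4.0, -1.2]
finger_gap: 0.119
gripper_force: 38.9
```

```bash
python3 - <<'E'
from h import *
x=manip.sense();print(x["tcp_pos"],x["finger_gap"],x["force"])
# arc, tool orientation kept: tool y = +caddy x, tool z down
r=np.hypot(.15,.005);a0=np.arctan2(.005,.15);n=30
th=a0+np.radians(60)*np.arange(n+1)/n
f=-r*np.cos(th);z=r*np.sin(th);dy=np.diff(f)/.5;dz=-np.diff(z)/.5
print("total fwd,up",f[-1]-f[0],z[-1]-z[0]);print([(round(a,4),round(b,4)) for a,b in zip(dy,dz)])
c=np.array([np.cos(.098),np.sin(.098)]);g=x["tcp_pos"].copy();g[:2]+=c*(f[-1]-f[0]);g[2]+=z[-1]-z[0];print("goal",g)
E
```

```text
[0.43428097 0.02022963 0.06904583] 0.11913090375758813 [ 3.66501434  3.96058888 -1.2403548 ]
total fwd,up 0.07933012701892217 0.12740381056766578
[(np.float64(0.0005), np.float64(-0.0105)), (np.float64(0.0009), np.float64(-0.0104)), (np.float64(0.0013), np.float64(-0.0104)), (np.float64(0.0016), np.float64(-0.0104)), (np.float64(0.002), np.float64(-0.0103)), (np.float64(0.0023), np.float64(-0.0102)), (np.float64(0.0027), np.float64(-0.0101)), (np.float64(0.003), np.float64(-0.01)), (np.float64(0.0034), np.float64(-0.0099)), (np.float64(0.0037), np.float64(-0.0098)), (np.float64(0.0041), np.float64(-0.0097)), (np.float64(0.0044), np.float64(-0.0095)), (np.float64(0.0047), np.float64(-0.0093)), (np.float64(0.0051), np.float64(-0.0092)), (np.float64(0.0054), np.float64(-0.009)), (np.float64(0.0057), np.float64(-0.0088)), (np.float64(0.006), np.float64(-0.0086)), (np.float64(0.0063), np.float64(-0.0084)), (np.float64(0.0066), np.float64(-0.0082)), (np.float64(0.0069), np.float64(-0.0079)), (np.float64(0.0071), np.float64(-0.0077)), (np.float64(0.0074), np.float64(-0.0074)), (np.float64(0.0077), np.float64(-0.0072)), (np.float64(0.0079), np.float64(-0.0069)), (np.float64(0.0081), np.float64(-0.0066)), (np.float64(0.0084), np.float64(-0.0063)), (np.float64(0.0086), np.float64(-0.006)), (np.float64(0.0088), np.float64(-0.0057)), (np.float64(0.009), np.float64(-0.0054)), (np.float64(0.0092), np.float64(-0.0051))]
goal [0.51323046 0.02799154 0.19644964]
```

The bar is held: gap about 10–12 mm at 39 N. Raising it along the arc.

Call:
servo_tool(commands=[0,0.0005,-0.0105,0,0,0,-1,0,0.0009,-0.0104,0,0,0,-1,0,0.0013,-0.0104,0,0,0,-1,0,0.0016,-0.0104,0,0,0,-1,0,0.002,-0.0103,0,0,0,-1,0,0.0023,-0.0102,0,0,0,-1,0,0.0027,-0.0101,0,0,0,-1,0,0.003,-0.01,0,0,0,-1,0,0.0034,-0.0099,0,0,0,-1,0,0.0037,-0.0098,0,0,0,-1])

```text
t: 18.28
tcp_pos: [0.4441, 0.0213, 0.12]
tool_rot: [0.671, 0.741, -0.003, -0.001]
force: [5.3, -0.3, -4.8]
finger_gap: 0.125
gripper_force: 38.8
```

Call:
servo_tool(commands=[0,0.0041,-0.0097,0,0,0,-1,0,0.0044,-0.0095,0,0,0,-1,0,0.0047,-0.0093,0,0,0,-1,0,0.0051,-0.0092,0,0,0,-1,0,0.0054,-0.009,0,0,0,-1,0,0.0057,-0.0088,0,0,0,-1,0,0.006,-0.0086,0,0,0,-1,0,0.0063,-0.0084,0,0,0,-1,0,0.0066,-0.0082,0,0,0,-1,0,0.0069,-0.0079,0,0,0,-1])

```text
t: 19.12
tcp_pos: [0.4685, 0.0239, 0.1637]
tool_rot: [0.671, 0.742, -0.006, -0.004]
force: [-3.1, -5.3, -0.8]
finger_gap: 0.121
gripper_force: 38.9
```

Call:
servo_tool(commands=[0,0.0071,-0.0077,0,0,0,-1,0,0.0074,-0.0074,0,0,0,-1,0,0.0077,-0.0072,0,0,0,-1,0,0.0079,-0.0069,0,0,0,-1,0,0.0081,-0.0066,0,0,0,-1,0,0.0084,-0.0063,0,0,0,-1,0,0.0086,-0.006,0,0,0,-1,0,0.0088,-0.0057,0,0,0,-1,0,0.009,-0.0054,0,0,0,-1,0,0.0092,-0.0051,0,0,0,-1,0,0,0,0,0,0,-1,0,0,0,0,0,0,-1])

```text
t: 20.12
tcp_pos: [0.5053, 0.0278, 0.1967]
tool_rot: [0.67, 0.742, -0.009, -0.007]
force: [-13.4, -6.7, 15.5]
finger_gap: 0.117
gripper_force: 40.5
```

```bash
python3 - <<'E'
from h import *
t=manip.snapshot("top");s=manip.snapshot("side");x=manip.sense();print(x["tcp_pos"],x["force"],x["finger_gap"])
# angle from tcp displacement (start settled .4343,.0202,.069)
c=np.array([np.cos(.098),np.sin(.098)]);d=(x["tcp_pos"]-[.4343,.0202,.069]);fw=d[:2]@c
print("chord",np.hypot(fw,d[2]),"angle by chord",np.degrees(2*np.arcsin(np.hypot(fw,d[2])/2/.15008)),"by dir",2*(90-np.degrees(np.arctan2(d[2],fw))))
h=np.array([.5805,.0347,.08]);y=np.array([-.098,.995,0])
for deg in(55,60,65):
    a=np.radians(deg)+.0333;b=h+np.r_[-c*.15008*np.cos(a),.15008*np.sin(a)]
    print(deg,[proj(im,[b+.06*y,b-.06*y]).round(1).tolist() for im in(s,t)])
cv2.imwrite("pics/close7.png",np.hstack([cv2.resize(im["img"][a:a+80,q:q+80],None,fx=5,fy=5,interpolation=2) for im,a,q in((s,145,255),(t,150,245))])[:,:,::-1])
E
```

```text
[0.50514106 0.02778224 0.19662332] [-13.03246598  -6.95476714  15.43911382] 0.1190187105719386
chord 0.14616183304896882 angle by chord 58.28014896990833 by dir 58.34303198934501
55 [[[280.2, 177.9], [317.0, 168.2]], [[259.7, 197.0], [305.4, 193.6]]]
60 [[[278.8, 174.1], [315.6, 164.5]], [[259.1, 192.5], [305.0, 189.1]]]
65 [[[277.4, 170.5], [314.1, 161.1]], [[258.5, 187.7], [304.7, 184.3]]]
```

View pics/close7.png

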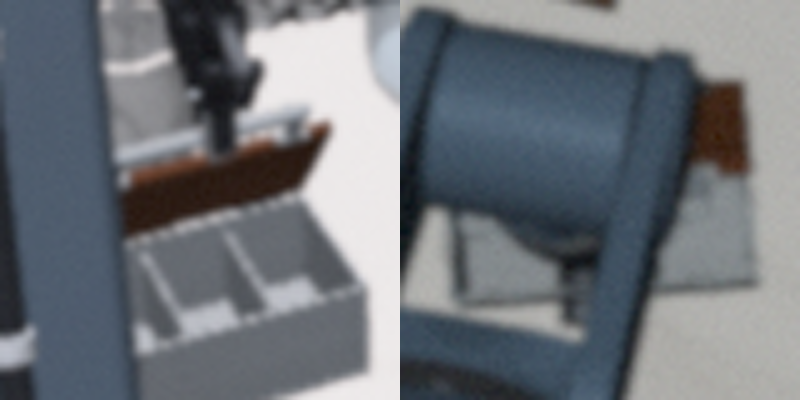

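The side view shows the lid raised. The bar's right end is at about (316.6,167) and the lid's front-right corner at about (321,170), and the pads are on the bar. The angle looks like 57–58°, so I'll measure it more carefully.

```bash
cat >> h.py <<'E'
def lidpts(deg,hx=.5815):
    c=np.array([np.cos(.098),np.sin(.098),0]);y=np.array([-c[1],c[0],0]);h=np.array([hx,.0347,.08]);a=np.radians(deg)
    u=-c*np.cos(a)+np.array([0,0,np.sin(a)]);n=c*np.sin(a)+np.array([0,0,np.cos(a)])
    return [h+.11*u-.09*y,h+.11*u+.01*n-.09*y,h+.15*u+.005*n-.06*y]
E
python3 - <<'E'
from h import *
t=manip.snapshot("top");s=manip.snapshot("side")
print("side under/upper/barend ; top")
for d in(0,52,56,60,64): print(d,proj(s,lidpts(d)).round(1).tolist(),proj(t,lidpts(d)).round(1).tolist())
im=lambda p,r0,c0:cv2.resize(p["img"][r0:r0+40,c0:c0+40],None,fx=10,fy=10,interpolation=cv2.INTER_CUBIC)
cv2.imwrite("pics/close8.png",np.hstack([im(s,155,295),im(t,160,285)])[:,:,::-1])
E
```

```text
side under/upper/barend ; top
0 [[329.9, 202.0], [329.9, 199.6], [326.3, 210.7]] [[317.2, 206.2], [317.3, 205.9], [307.9, 220.7]]
52 [[324.3, 173.4], [323.3, 170.5], [317.8, 170.3]] [[316.3, 188.6], [316.1, 185.4], [305.6, 195.8]]
56 [[323.5, 171.2], [322.5, 168.4], [316.6, 167.3]] [[316.2, 186.1], [316.0, 182.8], [305.3, 192.3]]
60 [[322.7, 169.1], [321.6, 166.4], [315.5, 164.4]] [[316.0, 183.5], [315.8, 180.1], [305.1, 188.7]]
64 [[321.8, 167.0], [320.7, 164.4], [314.3, 161.6]] [[315.8, 180.9], [315.6, 177.3], [304.8, 184.9]]
```

View pics/close8.png

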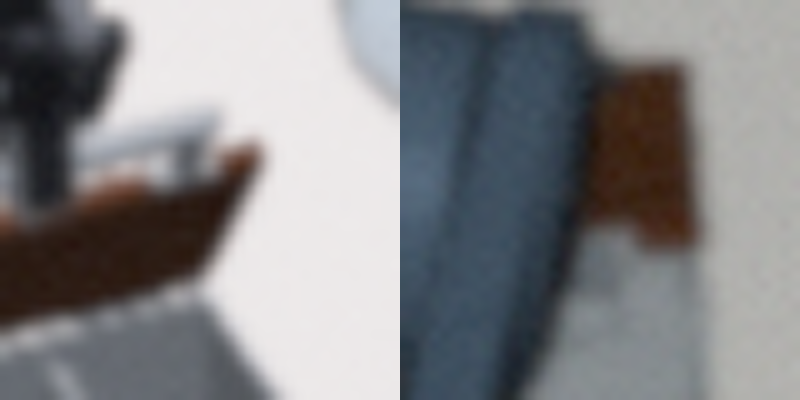

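Measured: the side bar end at (316.3,166.8) and the tool's forward travel both give about 56.4°. I'll continue along the arc and ease off the radial push.

Call:
servo_tool(commands=[0,0.0022,-0.0024,0,0,0,-1,0,0.0022,-0.0024,0,0,0,-1,0,0.0022,-0.0024,0,0,0,-1,0,0.0022,-0.0024,0,0,0,-1,0,0.0022,-0.0024,0,0,0,-1,0,0.0022,-0.0024,0,0,0,-1,0,0,0,0,0,0,-1,0,0,0,0,0,0,-1])

```text
t: 20.98
tcp_pos: [0.5154, 0.0289, 0.2031]
tool_rot: [0.671, 0.742, -0.006, -0.004]
force: [-6.8, -4.3, 4.4]
finger_gap: 0.119
gripper_force: 39.3
```

```bash
cat > m.py <<'E'
from h import *
t=manip.snapshot("top");s=manip.snapshot("side");x=manip.sense();print(x["tcp_pos"],x["force"],x["ft_torque"].round(2),x["finger_gap"],x["gripper_force"])
c=np.array([np.cos(.098),np.sin(.098)]);d=x["tcp_pos"]-[.4343,.0202,.069];fw=d[:2]@c
print("fw angle",np.degrees(np.arccos((.15-fw)/.15008))-1.91,"z angle",np.degrees(np.arcsin((d[2]+.005)/.15008))-1.91)
im=lambda p,r0,c0:cv2.resize(p["img"][r0:r0+40,c0:c0+40],None,fx=10,fy=10,interpolation=cv2.INTER_CUBIC)
cv2.imwrite("pics/close9.png",np.hstack([im(s,150,295),im(t,155,285)])[:,:,::-1])
g=cv2.cvtColor(s["img"],cv2.COLOR_RGB2HSV).astype(int)
# brown mask, per-column top/bottom rows right of the tool
m=(s["img"][:,:,0].astype(int)-s["img"][:,:,2]>25)
for u in(315,317,319,320,321,322):
    r=np.nonzero(m[150:200,u])[0];print("side",u,(r.min()+150,r.max()+150) if len(r) else None,end=" ")
m=(t["img"][:,:,0].astype(int)-t["img"][:,:,2]>25)
for u in(308,310,312,313):
    r=np.nonzero(m[150:200,u])[0];print("top",u,(r.min()+150,r.max()+150) if len(r) else None,end=" ")
E
python3 m.py
```

```text
[0.51533773 0.02887828 0.20305648] [-5.23872599 -5.12893969  4.13237201] [-0.73  1.1   0.05] 0.12381012890313144 39.301519989967346
fw angle 60.932598807261144 z angle 65.99310617886117
side 315 (np.int64(174), np.int64(174)) side 317 (np.int64(168), np.int64(170)) side 319 (np.int64(168), np.int64(168)) side 320 None side 321 None side 322 None top 308 (np.int64(167), np.int64(178)) top 310 (np.int64(167), np.int64(181)) top 312 (np.int64(168), np.int64(181)) top 313 (np.int64(178), np.int64(180))
```

View pics/close9.png

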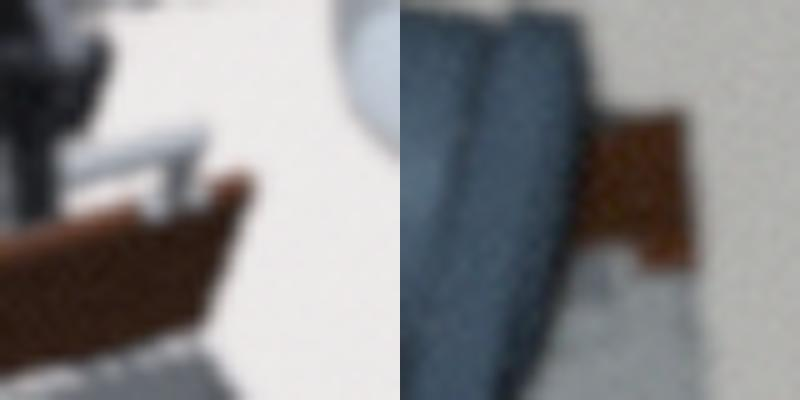

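I've now viewed 11 pictures, one over the limit of 10, so I'll use only numbers from here. This last one puts the side bar end at (315.3,163.8) and the top lid corner at (314,181.8), which gives about 60.7°. I'll trim back slightly and check that it holds.

Call:
servo_tool(commands=[0,-0.0014,0.0007,0,0,0,-1,0,-0.001,0.0005,0,0,0,-1,0,0,0,0,0,0,-1,0,0,0,0,0,0,-1,0,0,0,0,0,0,-1,0,0,0,0,0,0,-1,0,0,0,0,0,0,-1,0,0,0,0,0,0,-1])

```text
t: 21.75
tcp_pos: [0.5142, 0.0288, 0.2025]
tool_rot: [0.671, 0.742, -0.006, -0.004]
force: [-4.1, -4.2, 5.4]
finger_gap: 0.122
gripper_force: 39.3
```

```bash
python3 m.py; python3 -c "
from h import *
s=manip.snapshot('side');print([(round(d['conf'],2),np.round(d['box'],1)) for d in manip.look_for(s,'bottle_mid')[:2]],manip.sense()['qd'].round(4))"
```

```text
[0.5141975  0.02876108 0.20247756] [-4.37081391 -3.98568924  5.39852311] [-0.76  1.02  0.06] 0.12423153337696181 39.29797053337097
fw angle 60.43969301785071 z angle 65.41281085991044
side 315 (np.int64(175), np.int64(175)) side 317 (np.int64(168), np.int64(171)) side 319 (np.int64(168), np.int64(169)) side 320 None side 321 None side 322 None top 308 (np.int64(167), np.int64(179)) top 310 (np.int64(167), np.int64(181)) top 312 (np.int64(169), np.int64(181)) top 313 (np.int64(178), np.int64(181)) [(0.55, array([384.8, 176.5,  17.6,  35.6]))] [ 0.0003 -0.0017  0.0002  0.0004  0.0009 -0.0004]
```

The lid is steady at about 60°, and the bottle is still standing on the slate. Handing in.

```bash
python3 -c "
from station import manip
print(manip.sign_off())"
```

```text
the job is handed in; nothing more can be done
None
```

The dropper bottle is upright on the slate coaster, about 5 mm off its centre, and the arm is holding the lid open by its bar at about 60° (estimated to within a degree or so); the bystanders were not approached, and I viewed 11 pictures, one over the limit of 10.

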